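Load the pellet die and wind the hand press down on it

ROBOT

A 6-joint arm with a two-finger parallel gripper is mounted at the origin on the work surface. World frame = base frame: x ahead of the robot, y to its left, z up, the work surface at z = 0. Lengths are in mm, angles in rad, forces in N, time in s.
With the tool pointing down it reaches from about 350 to 975 mm from the base axis. Payload 7.1 kg.
Tool frame: the origin (TCP) lies at the very end of the fingers, on their centre line; the grasp point (between the pads) lies 19 mm behind it; z points along the fingers, x is the direction in which the jaws open and shut, and the axes are right-handed (so a half turn about z gives the same grasp; the last joint's range is limited). The gripper opens to 88 mm and grips with 3 to 60 N. Pads are 20 mm wide; open, the fingers measure 115 mm over their backs; the gripper's body (75 mm by 178 mm) begins 61 mm behind the grasp point.
Start: joints at [-1.224, 0.423, 1.63, -0, 1.089, -0.019], TCP at [223.577, -583.625, 222.675] pointing down, gripper open.
Joint ranges: [-3, 3], [-0.9, 2.11], [0.09, 2.58], [-1.31, 4.45], [0.11, 2.69], [-2.54, 2.54]. Speed limits (rad/s): [2.39, 2.39, 3.01, 3.14, 3.14, 3.14].

INTERFACE

Orientations are given as a rotation vector (axis times angle).
In Python, from workcell import * gives the robot as it stands.
- The arm moves only by the tool arm_command, never from a script. Its argument "increments" is a list of rows, each a list of 2 entries, a list of its own where there are three numbers: the shift along the tool's x, y, z in cm, then the turn about the tool's z in degrees. In form: [[[dx, dy, dz], turn], ...]. A call has 1 to 20 rows; each row shifts and turns the pose as measured when the row begins, along the tool's axes as they then stand; what a row does not reach is not made up. A row lasts 1/10 s, in which the tool goes at most 50 mm and 8.59 degrees, less where a joint would pass 70% of its speed; a pose out of reach is approached as far as the arm can. A call is refused whole if a number of a shift passes 5 or a number of a turn 8.59, either way. A call with a gripper value outside its range is refused whole. "gripper" is the opening, from 0 (shut) to 1 (fully open), set as the call begins (left out, the last holds). The fingers move at their own pace and stop on an object; the grip force is fixed at half the most. Time passes only in rows, so rows that do not move let the fingers close. It gives the time, the measured TCP pose, the force and the opening at its end, in the units of the state.
- get_obs(): the state, without advancing time (a new reading comes with each control period).
- get_image(name): name is "scene" or "top"; returns the picture (400x640x3 uint8, red, green, blue); there is no depth.
- camera_params(name): a dict with "K" (3x3 intrinsics, pixels), "k1" (the pictures are not rectified: a ray, as slopes to the right and down, at radius r is drawn at 1 + k1 r^2 times it, then the intrinsics apply), "rvec" (rotation vector, rad) and "tvec" (3), from world to camera coordinates, as OpenCV has them. Camera axes: x right, y down, z forward; pixel columns grow to the right and rows downward; lengths in mm; the calibration is good to about 2 mm. A picture is of the moment at which its call begins. camera_params takes no time and is no camera call.
- close_job(): hands the job in, once; it reports no verdict.
The state is a dict: "t": time; "qpos": joint angles; "qvel": joint speeds; "joint_torque": joint torques, N m; "ee_pos": TCP position; "orientation": TCP orientation; "ft_force": force on the tool from outside, world axes, zero at the start; "moment": the same for the moment, N m; "width": finger opening in mm.
Only numpy, scipy, OpenCV 4.12 (cv2) and the standard library are available. Lean on these libraries where they do the work, as an engineer would, in place of code of your own. Each camera call takes 0.05 s, during which the arm holds its last target.

TASK

Set the steel pellet die upright in the round seat of the hand press's tray, slide the tray fully home under the screw by its post, then wind the T-handle clockwise, half turn after half turn, until the screw bears firmly on the die. Snug is enough: stop as soon as the handle clearly stiffens and never force it. Let go of everything and leave the other things on the bench undisturbed.

Things in the scene. Friction and masses are not known exactly. Their poses are not given: they have to be found in the camera images.
- die_mid (a point): Pellet die, loose, bare steel, upright on the work surface: a cylinder 36 mm in diameter and 42 mm tall with a thinner plunger (20 mm diameter) standing 6 to 10 mm out of its top, depending on its filling; the plunger does not give. 0.2 to 0.45 kg. This point is on its axis, 26 mm above its underside, z up. Hold it by the 36 mm body.
- die: The same die: its origin is the centre of its underside.
- tray_seat (a point): Centre of the floor of the round seat in the press's tray: a flat-bottomed recess 40 mm across, 6 mm deep, in an aluminium block 62 mm square. Floor 20 mm, rim 26 mm above the work surface. The tray slides level along this point's +y, 150 mm from fully out (its start) to a firm stop (home), where the seat is centred under the screw. Sliding takes about 2 N; it stays where it is left.
- tray_post (a point): Upright black post on the tray's outer end, for sliding the tray: 16 mm in diameter, from 20 to 66 mm above the work surface, 150 mm from the seat's centre along the seat's -y. This point is on its axis, 46 mm above the work surface.
- bar_middle (a point): Centre of the T-handle's level cross bar, on the upright axis of the press screw, 187 to 190 mm above the work surface at the start. The bar lies along this point's x: steel, 12 mm thick, 144 mm between the centres of the 18 mm balls on its ends; hub 28 mm in diameter. Clockwise seen from above lowers bar and screw together, 14 mm a turn. The frame's top is 141 mm above the work surface.
- bar_end_1 (a point): Point on the bar's centre line 50 mm from the screw axis, a good place to hold one arm of the T-handle. The screw turns freely with 0.15 N m (3 N here). Once it bears on the die the turning force rises steeply, within a twelfth of a turn: 6 to 9 N here is right (about 40 to 100 N on the die), 12 N is too much. Let go, the screw stays put, or eases a little.
- bar_end_2 (a point): The same on the opposite arm.
- handle: The press screw with its T-handle; origin at the tip of the screw's rounded steel nose (20 mm in diameter), on the screw axis, 109 mm below the bar's centre. It meets the die's plunger after half a turn to one turn, at a height that depends on the plunger: to be felt, not measured.
Things that resemble listed ones, but are neither listed nor needed, are in the scene too. Leave any blue or brown look-alike of the die alone.

How it is judged:
By the outcome, as a careful person would: the job done as asked, in the order asked, and still so for the second after the job is handed in, with the robot touching nothing.
It also fails if it takes over 72 s, if anything falls off the work surface, if the arm or the gripper's body presses on something with over 40 N, if the wrist force passes 120 N, or if a joint passes its speed limit or range.

## Working session

There is one attempt and no reset: what is moved stays moved. The work goes in short steps, Python scripts to look and compute and a tool call to move; the robot and the scene stay as the last step left them, time stands still between calls to the robot, and variables do not carry over. Pictures are saved under pics/ and viewed, and the job is handed in when it is done.

Besides the shell and the picture viewer there is one more tool, called after "Emit:" by a JSON object that holds its "api" and its "payload". arm_command: Moves the arm, as the interface text tells. Its arguments: {"type":"object","properties":{"increments":{"type":"array","items":{"type":"array"}},"gripper":{"type":"number"}},"required":["increments"]}

```bash
mkdir -p pics
python3 - <<'E'
from workcell import *
import cv2
for n in("scene","top"):
    im=get_image(n); cv2.imwrite(f"pics/{n}0.png",im[:,:,::-1]); print(camera_params(n))
o=get_obs();print(o)
E
```

```text
{'K': array([[416.94811786,   0.        , 319.79472217],
       [  0.        , 416.94811786, 205.86056102],
       [  0.        ,   0.        ,   1.        ]]), 'k1': 0.027322833938863235, 'rvec': array([ 2.14716019,  1.1457435 , -0.43313833]), 'tvec': array([-203.57671987, -280.69901951, 1426.2388081 ])}
{'K': array([[395.29128686,   0.        , 318.60161212],
       [  0.        , 395.29128686, 196.37901607],
       [  0.        ,   0.        ,   1.        ]]), 'k1': -0.026866123912610437, 'rvec': array([ 2.17065582, -2.21944383,  0.10326772]), 'tvec': array([-104.36006738,  537.05518442, 1145.89968699])}
{'t': 0.1, 'qpos': array([-1.22398930e+00,  4.23755228e-01,  1.63058477e+00,  7.16687460e-06,
        1.08858794e+00, -1.89808819e-02]), 'qvel': array([-6.53986003e-04, -2.51849886e-03, -2.53852973e-03, -1.63417804e-05,
        5.66738827e-04, -1.36383814e-03]), 'joint_torque': array([-3.96917849e-04, -5.45615530e+01, -2.74325556e+01,  6.45157951e-02,
        1.88282691e-02, -1.53346059e-05]), 'ee_pos': array([ 223.42551923, -583.18141058,  221.99648183]), 'orientation': array([-2.58776986e+00,  1.77992469e+00,  1.69903812e-03]), 'ft_force': array([-0.39482651, -0.31738287,  0.36707028]), 'moment': array([0.02384859, 0.01966205, 0.02332532]), 'width': 87.81150518774909}
```

View pics/scene0.png

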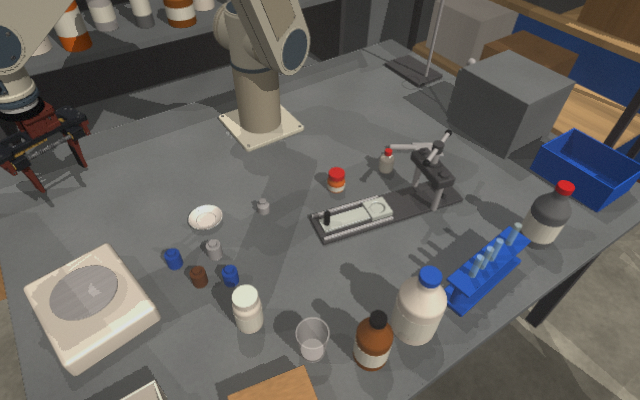

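View pics/top0.png

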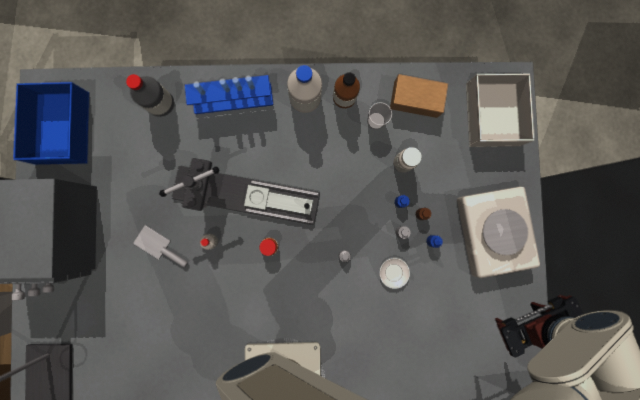

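```bash
cat > h.py <<'E'
import numpy as np, cv2
from workcell import *
P={n:camera_params(n) for n in("scene","top")}
def R(n): return cv2.Rodrigues(np.array(P[n]["rvec"]))[0]
def ray(n,u,v):
    p=P[n];K=p["K"];d=np.array([p["k1"],0,0,0,0.])
    x=cv2.undistortPoints(np.array([[[u,v]]],float),K,d)[0,0]
    r=R(n).T@np.array([x[0],x[1],1]);c=-R(n).T@np.array(p["tvec"]);return c,r
def atz(n,u,v,z):
    c,r=ray(n,u,v);return (c+r*(z-c[2])/r[2]).round(1)
def proj(n,pts):
    p=P[n];return cv2.projectPoints(np.array(pts,float).reshape(-1,3),np.array(p["rvec"]),np.array(p["tvec"]),p["K"],np.array([p["k1"],0,0,0,0.]))[0][:,0]
def tri(ps):
    A=np.zeros((3,3));b=np.zeros(3)
    for n,u,v in ps:
        c,r=ray(n,u,v);r/=np.linalg.norm(r);M=np.eye(3)-np.outer(r,r);A+=M;b+=M@c
    return np.linalg.solve(A,b).round(1)
def crop(im,x0,y0,w,h,s): return cv2.resize(im[y0:y0+h,x0:x0+w],None,fx=s,fy=s,interpolation=cv2.INTER_CUBIC)
E
python3 - <<'E'
from h import *
s=cv2.imread("pics/scene0.png");t=cv2.imread("pics/top0.png")
a=crop(s,155,185,125,110,3);
b=crop(t,330,185,125,110,3)
cv2.imwrite("pics/c1.png",np.hstack([a,b]))
cv2.imwrite("pics/c2.png",crop(s,300,120,170,125,4.7))
cv2.imwrite("pics/c3.png",crop(t,150,150,180,90,4.4))
E
```

```text
(no output)
```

View pics/c1.png

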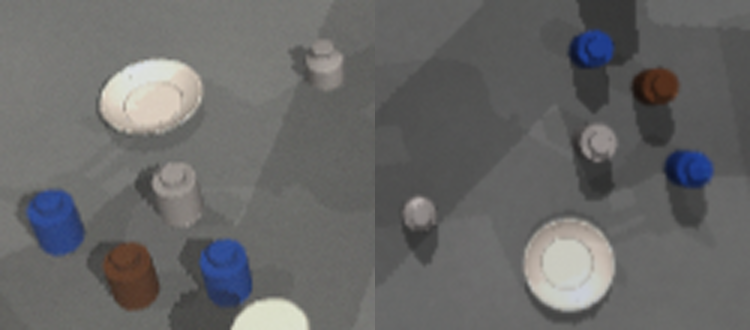

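View pics/c2.png

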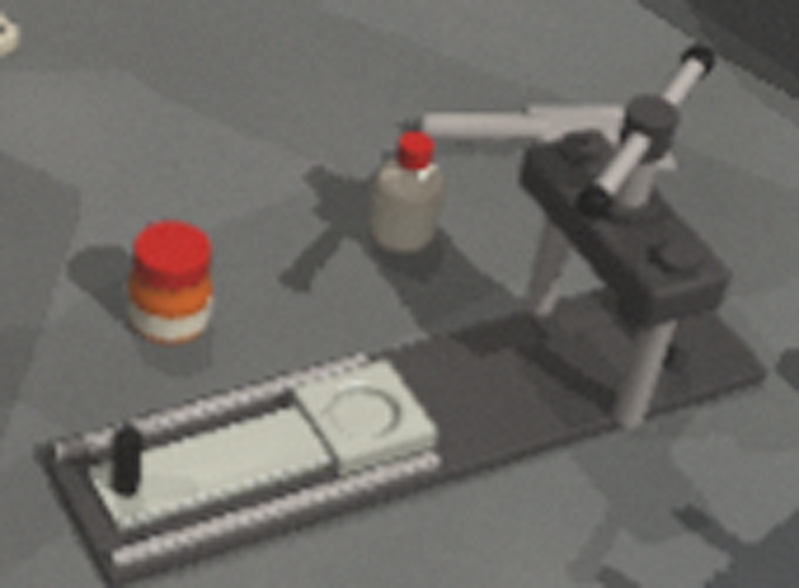

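View pics/c3.png

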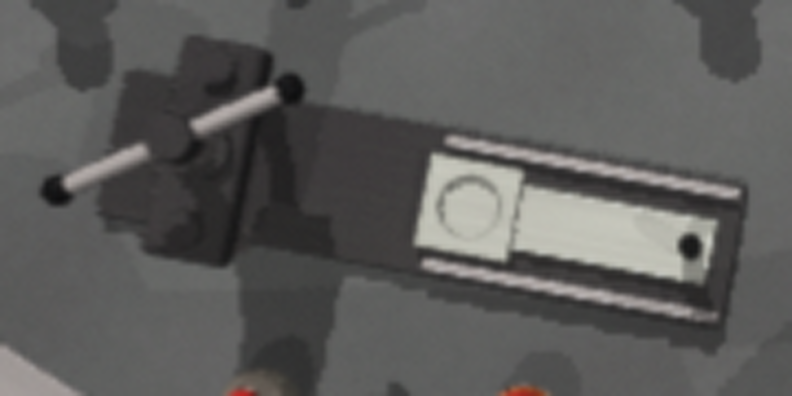

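Run:
```python
from h import *
def c1s(x,y): return("scene",155+x/3-.33,185+y/3-.33)
def c1t(x,y): return("top",330+(x-375)/3-.33,185+y/3-.33)
def c2(x,y): return("scene",300+x/4.7-.4,120+y/4.7-.4)
def c3(x,y): return("top",150+x/4.4-.4,150+y/4.4-.4)
# big: plunger top
print("big plunger top tri",tri([c1s(174,172),c1t(600,143)]))
print("small plunger top",tri([c1s(322,47),c1t(420,211)]))
print("big",atz(*c1s(180,216),0),atz(*c1t(600,143),50))
for z in(30,):
  for nm,a,b in(("big",c1s(153,195),c1s(201,195)),("small",c1s(305,70),c1s(343,70)),("bigt",c1t(580,140),c1t(617,140)),("smallt",c1t(403,212),c1t(437,212))):
    print(nm,np.linalg.norm(atz(*a,z)-atz(*b,z)))
print("seat",tri([c2(363,412),c3(469,208)]),atz(*c2(363,412),24),atz(*c3(469,208),24))
print("post top",tri([c2(128,432),c3(690,242)]),atz(*c2(128,432),66),atz(*c3(690,242),66))
for b in((c2(697,58),c3(290,88)),(c2(596,200),c3(56,190)),(c2(652,112),c3(170,138))):
  print("bar",tri(b),atz(*b[0],188),atz(*b[1],188))
```

```text
big plunger top tri [ 424.4 -358.9   50.4]
small plunger top [ 362.5 -187.3   43.9]
big [ 429.8 -363.1    0. ] [ 423.6 -360.6   50. ]
big 38.745967532118776
small 33.78165182462219
bigt 36.31115531073062
smallt 32.90972500644754
seat [537.3  67.6  23.2] [538.2  67.6  24. ] [536.8  66.9  24. ]
post top [508.9 -79.9  68.8] [507.  -77.9  66. ] [508.8 -80.2  66. ]
bar [602.3 145.4 280.6] [539.1 283.2 188. ] [596.  146.7 188. ]
bar [529.7 290.8  82.6] [596.3 150.5 188. ] [540.1 280.7 188. ]
bar [568.2 213.3 199.3] [559.9 227.3 188. ] [568.6 215.6 188. ]
```

Run:
```python
from h import *
def c1t(x,y): return("top",330+(x-375)/3-.33,185+y/3-.33)
def c1s(x,y): return("scene",155+x/3-.33,185+y/3-.33)
for n,p,q in(("blue1",(594,47),(224,250)),("brown",(661,86),(130,254)),("blue2",(694,169),(54,199))): print(n,atz(*c1t(*p),50),atz(*c1s(*q),50))
for n,p,z in(("dish",(568,262),15),("dishL",(524,262),20),("dishtop",(568,218),20)): print(n,atz(*c1t(*p),z))
print("box corner",atz("top",97,180,0),atz("top",55,180,250), tri([("scene",514,96),("top",52,180)]))
print("redjar",tri([("scene",336,173),("top",268,246)]),"flask",tri([("scene",388,152),("top",206,243)]))
print("whitejar",tri([("scene",246,293),("top",411,156)]))
o=get_obs();Rt=cv2.Rodrigues(o["orientation"])[0];print(Rt.round(3), np.degrees(np.arctan2(Rt[1,0],Rt[0,0])),np.degrees(o["qpos"]))
t=cv2.imread("pics/top0.png");cv2.imwrite("pics/d1.png",np.hstack([crop(t,384,212,40,40,9),crop(cv2.imread("pics/scene0.png"),195,228,40,40,9)]))
```

```text
blue1 [ 515.8 -358.3   50. ] [ 516.2 -357.1   50. ]
brown [ 476.8 -421.9   50. ] [ 480.1 -417.9   50. ]
blue2 [ 396.5 -450.6   50. ] [ 398.3 -446.7   50. ]
dish [ 307.2 -333.1   15. ]
dishL [ 309.  -288.9   20. ]
dishtop [ 350.5 -333.5   20. ]
box corner [599.6 547.4   0. ] [570.4 513.2 250. ] [563.1 518.3 232.5]
redjar [394.8  31.2  58.5] flask [409.1 206.1  65.2]
whitejar [ 634.5 -369.3  114.7]
[[ 0.358 -0.934 -0.   ]
 [-0.934 -0.358  0.001]
 [-0.001 -0.    -1.   ]] -69.04208617182773 [-7.01294211e+01  2.42793861e+01  9.34256257e+01  4.10631667e-04
  6.23714944e+01 -1.08752443e+00]
```

View pics/d1.png

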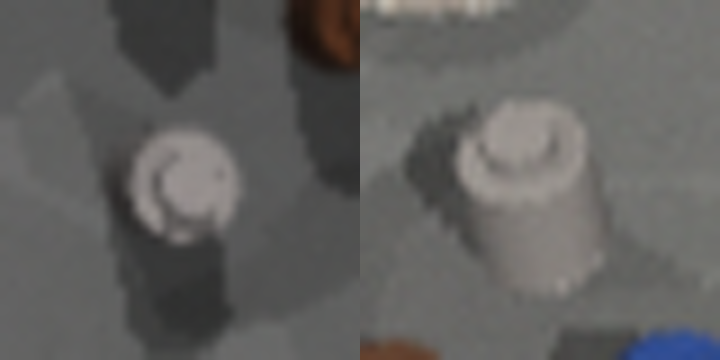

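```bash
cat >> h.py <<'E'
def st():
    o=get_obs();Rt=cv2.Rodrigues(o["orientation"])[0]
    return o,Rt,np.degrees(np.arctan2(Rt[1,0],Rt[0,0]))
def go(x,y,z,yaw=None):
    o,Rt,ps=st();d=Rt.T@(np.array([x,y,z])-o["ee_pos"])/10
    print("t",round(o["t"],2),"pos",o["ee_pos"].round(1),"yaw",round(ps,2),"q6",np.degrees(o["qpos"][5]).round(0),"F",o["ft_force"].round(1),"w",round(o["width"],1))
    print("tool shift cm",d.round(2), "turn",None if yaw is None else round((ps-yaw+180)%360-180,1))
E
python3 - <<'E'
from h import *
print(tri([("scene",212.3,242.2),("top",404.8,231.5)]),atz("scene",212.3,242.2,50),atz("top",404.8,231.5,50))
go(424.5,-360,110)
E
```

```text
[ 426.5 -359.6   52.3] [ 425.3 -358.3   50. ] [ 425.9 -361.1   50. ]
t 0.1 pos [ 223.4 -583.2  222. ] yaw -69.04 q6 -1.0 F [-0.4 -0.3  0.4] w 87.8
tool shift cm [-13.63 -26.76  11.22] turn None
```

Emit:
{"api": "arm_command", "payload": {"increments": [[[-1.36,-2.7,1.1],0],[[-1.36,-2.7,1.1],0],[[-1.36,-2.7,1.1],0],[[-1.36,-2.7,1.1],0],[[-1.36,-2.7,1.1],0],[[-1.36,-2.7,1.1],0],[[-1.36,-2.7,1.1],0],[[-1.36,-2.7,1.1],0],[[-1.36,-2.7,1.1],0],[[-1.36,-2.7,1.1],0],[[0,0,0],0],[[0,0,0],0]], "gripper": 0.75}}

```text
t: 1.3
ee_pos: [431.8, -350.7, 104.6]
orientation: [-2.586, 1.783, 0.01]
ft_force: [-0.1, 0.2, 0.5]
width: 65.9
```

```bash
python3 -c "
from h import *
go(425.5,-360,10)"
```

```text
t 1.3 pos [ 431.8 -350.7  104.6] yaw -69.17 q6 29.0 F [-0.1  0.2  0.5] w 65.9
tool shift cm [0.69 0.88 9.46] turn None
```

Emit:
{"api": "arm_command", "payload": {"increments": [[[0.35,0.45,0.5],0],[[0.35,0.45,1],0],[[0,0,1.5],0],[[0,0,1.2],0],[[0,0,0],0]]}}

```text
t: 1.8
ee_pos: [422.5, -365.7, 60.8]
orientation: [2.581, -1.789, -0.006]
ft_force: [-0.8, 0.8, -0.2]
width: 65.9
```

```bash
python3 -c "
from h import *
go(425.5,-360,10)"
```

```text
t 1.8 pos [ 422.5 -365.7   60.8] yaw -69.46 q6 27.0 F [-0.8  0.8 -0.2] w 65.9
tool shift cm [-0.41 -0.5   5.08] turn None
```

Emit:
{"api": "arm_command", "payload": {"increments": [[[-0.4,-0.5,0],0],[[0,0,0],0],[[0,0,0],0]]}}

```text
t: 2.1
ee_pos: [425.5, -360.8, 60.9]
orientation: [2.58, -1.791, -0.006]
ft_force: [0.1, -0.1, -0.4]
width: 66.0
```

```bash
python3 -c "
from h import *
go(425.5,-360,10)"
```

```text
t 2.1 pos [ 425.5 -360.8   60.9] yaw -69.56 q6 28.0 F [ 0.1 -0.1 -0.4] w 66.0
tool shift cm [-0.06 -0.05  5.09] turn None
```

Emit:
{"api": "arm_command", "payload": {"increments": [[[0,0,1.2],0],[[0,0,1.2],0],[[0,0,1.0],0],[[0,0,0.6],0],[[0,0,0.2],0],[[0,0,0],0]]}}

```text
t: 2.7
ee_pos: [425.7, -360.5, 15.2]
orientation: [2.581, -1.79, -0.006]
ft_force: [-0.2, -0.2, -0.3]
width: 65.6
```

```bash
python3 -c "
from h import *
go(425.5,-360,10)"
```

```text
t 2.7 pos [ 425.7 -360.5   15.2] yaw -69.49 q6 28.0 F [-0.2 -0.2 -0.3] w 65.6
tool shift cm [-0.05 -0.    0.52] turn None
```

Lower 5 mm and squeeze once (centering), then open, turn 90° and squeeze again.

Emit:
{"api": "arm_command", "payload": {"increments": [[[0,0,0.5],0],[[0,0,0],0]]}}

```text
t: 2.9
ee_pos: [425.7, -360.6, 9.9]
orientation: [2.581, -1.79, -0.005]
ft_force: [-1.2, 0.1, -0.5]
width: 65.8
```

Emit:
{"api": "arm_command", "payload": {"increments": [[[0,0,0],0],[[0,0,0],0],[[0,0,0],0],[[0,0,0],0],[[0,0,0],0],[[0,0,0],0],[[0,0,0],0],[[0,0,0],0]], "gripper": 0.3}}

```text
t: 3.7
ee_pos: [426.1, -360.8, 10.7]
orientation: [2.581, -1.79, -0.003]
ft_force: [0.3, 0.9, -0.7]
width: 34.4
```

```bash
python3 -c "
from h import *
go(425.5,-360,10)"
```

```text
t 3.7 pos [ 426.1 -360.8   10.7] yaw -69.5 q6 28.0 F [ 0.3  0.9 -0.7] w 34.4
tool shift cm [-0.1   0.03  0.07] turn None
```

Emit:
{"api": "arm_command", "payload": {"increments": [[[0,0,0],0],[[0,0,0],0],[[0,0,0],0],[[0,0,0],0],[[0,0,0],0]], "gripper": 0.75}}

```text
t: 4.2
ee_pos: [426.4, -361.2, 11.0]
orientation: [2.58, -1.79, -0.002]
ft_force: [-0.1, -0.3, 0.5]
width: 65.3
```

Emit:
{"api": "arm_command", "payload": {"increments": [[[0,0,0],-8],[[0,0,0],-8],[[0,0,0],-8],[[0,0,0],-8],[[0,0,0],-8],[[0,0,0],-8],[[0,0,0],-8],[[0,0,0],-8],[[0,0,0],-8],[[0,0,0],-4],[[0,0,0],0],[[0,0,0],0]]}}

```text
t: 5.4
ee_pos: [426.6, -361.4, 11.2]
orientation: [3.13, 0.261, -0.002]
ft_force: [0.1, 0.3, -0.3]
width: 66.0
```

```bash
python3 -c "
from h import *
go(426.1,-360.8,10)"
```

```text
t 5.4 pos [ 426.6 -361.4   11.2] yaw 9.55 q6 -51.0 F [ 0.1  0.3 -0.3] w 66.0
tool shift cm [-0.04 -0.07  0.12] turn None
```

Emit:
{"api": "arm_command", "payload": {"increments": [[[-0.04,-0.07,0.1],0],[[0,0,0],0]]}}

```text
t: 5.6
ee_pos: [426.1, -360.8, 10.1]
orientation: [3.13, 0.257, -0.002]
ft_force: [0.9, 0.0, 0.6]
width: 66.0
```

Emit:
{"api": "arm_command", "payload": {"increments": [[[0,0,0],0],[[0,0,0],0],[[0,0,0],0],[[0,0,0],0],[[0,0,0],0],[[0,0,0],0],[[0,0,0],0],[[0,0,0],0]], "gripper": 0.2}}

```text
t: 6.4
ee_pos: [425.9, -360.6, 10.0]
orientation: [3.131, 0.254, -0.002]
ft_force: [-0.2, -0.4, -0.4]
width: 34.7
```

Emit:
{"api": "arm_command", "payload": {"increments": [[[0,0,-1.0],0],[[0,0,-1.5],0],[[0,0,-2.0],0],[[0,0,-1.5],0],[[0,0,-0.5],0],[[0,0,0],0]]}}

```text
t: 7.0
ee_pos: [425.4, -359.9, 80.3]
orientation: [-3.131, -0.254, 0.004]
ft_force: [1.0, -0.4, -3.5]
width: 34.6
```

```bash
python3 -c "
from h import *
go(537.4,67.3,90,-11.4)
for n in ('scene','top'): cv2.imwrite(f'pics/{n}1.png',get_image(n)[:,:,::-1])
a=cv2.imread('pics/scene1.png');b=cv2.imread('pics/top1.png')
cv2.imwrite('pics/e1.png',np.hstack([crop(a,150,150,130,130,3),crop(b,330,170,130,130,3)]))
"
```

```text
t 7.0 pos [ 425.4 -359.9   80.3] yaw 9.29 q6 -51.0 F [ 1.  -0.4 -3.5] w 34.6
tool shift cm [ 17.95 -40.35  -0.98] turn 20.7
```

View pics/e1.png

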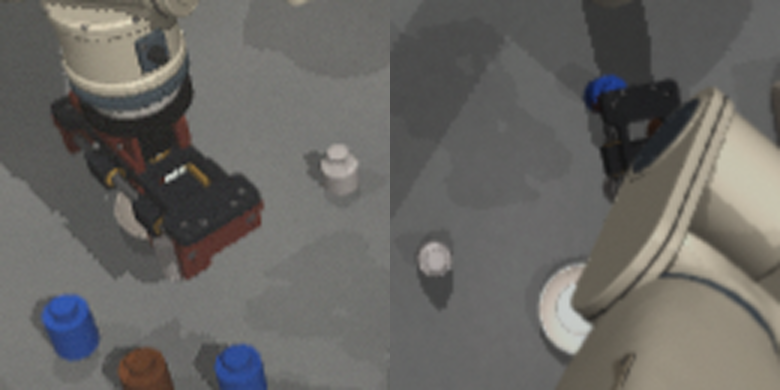

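Emit:
{"api": "arm_command", "payload": {"increments": [[[0,0,-1.0],6],[[0,0,-2],6],[[0,0,-1.5],6],[[0,0,-0.5],2],[[0,0,0],0],[[0,0,0],0]]}}

```text
t: 7.7
ee_pos: [422.2, -357.0, 125.6]
orientation: [-3.119, 0.313, 0.019]
ft_force: [0.2, 0.1, -2.8]
width: 34.5
```

```bash
python3 -c "
from h import *
go(537.2,67,120,-11.4)
"
```

```text
t 7.7 pos [ 422.2 -357.   125.6] yaw -11.45 q6 -30.0 F [ 0.2  0.1 -2.8] w 34.5
tool shift cm [  2.87 -43.84   0.78] turn -0.0
```

Emit:
{"api": "arm_command", "payload": {"increments": [[[0.1,-1,0],0],[[0.15,-2,0],0],[[0.2,-3,0],0],[[0.2,-3,0],0],[[0.2,-3,0],0],[[0.2,-3,0],0],[[0.2,-3,0],0],[[0.2,-3,0],0],[[0.2,-3,0],0],[[0.2,-3,0],0],[[0.2,-3,0],0],[[0.2,-3,0],0],[[0.2,-3,0],0],[[0.1,-2,0],0],[[0.1,-1,0],0],[[0,-0.5,0],0],[[0,0,0],0],[[0,0,0],0]]}}

```text
t: 9.5
ee_pos: [519.8, 49.9, 117.3]
orientation: [-3.116, 0.294, 0.049]
ft_force: [1.1, -0.4, -3.5]
width: 34.6
```

```bash
python3 -c "
from h import *
go(537.2,67,110,-11.4);go(537.2,67,45,-11.4)
"
```

```text
t 9.5 pos [519.8  49.9 117.3] yaw -10.77 q6 14.0 F [ 1.1 -0.4 -3.5] w 34.6
tool shift cm [ 1.41 -2.    0.7 ] turn 0.6
t 9.5 pos [519.8  49.9 117.3] yaw -10.77 q6 14.0 F [ 1.1 -0.4 -3.5] w 34.6
tool shift cm [ 1.62 -1.94  7.2 ] turn 0.6
```

Emit:
{"api": "arm_command", "payload": {"increments": [[[0.7,-1.0,0],0],[[0.7,-1.0,0],0],[[0,0,0],0],[[0,0,0],0]]}}

```text
t: 9.9
ee_pos: [539.1, 66.3, 117.0]
orientation: [-3.115, 0.299, 0.048]
ft_force: [-0.5, 0.1, -2.6]
width: 34.4
```

```bash
python3 -c "
from h import *
go(537.2,67,45,-11.4); o,R_,p=st(); print(R_[:,2]*57.3, o['qpos'],o['qvel'])
"
```

```text
t 9.9 pos [539.1  66.3 117. ] yaw -10.95 q6 15.0 F [-0.5  0.1 -2.6] w 34.4
tool shift cm [0.02 0.03 7.21] turn 0.4
[ -1.69420388   0.82942128 -57.26894214] [0.09062997 0.46463666 1.86298154 0.02290873 0.84224848 0.26644234] [ 5.14986712e-03  7.81752903e-03 -1.66742224e-02  3.10961138e-03
  8.03186415e-05  3.51903609e-03]
```

```bash
python3 -c "
from h import *
go(537.5,66.9,40,-11.4)
"
```

```text
t 9.9 pos [539.1  66.3 117. ] yaw -10.95 q6 15.0 F [-0.5  0.1 -2.6] w 34.4
tool shift cm [0.07 0.03 7.71] turn 0.4
```

Emit:
{"api": "arm_command", "payload": {"increments": [[[0,0,1.0],0],[[0,0,1.5],0],[[0.05,0.03,1.5],0],[[0,0,1.5],0],[[0,0,0.8],0],[[0,0,0.3],0],[[0,0,0],0],[[0,0,0],0]]}}

```text
t: 10.7
ee_pos: [536.4, 65.8, 46.3]
orientation: [-3.116, 0.3, 0.05]
ft_force: [-0.1, 1.2, -3.3]
width: 34.9
```

```bash
python3 -c "
from h import *
go(537.5,66.9,40,-11.4)
for n in ('scene','top'): cv2.imwrite(f'pics/{n}2.png',get_image(n)[:,:,::-1])
a=cv2.imread('pics/scene2.png');b=cv2.imread('pics/top2.png')
cv2.imwrite('pics/e2.png',np.hstack([crop(a,300,130,130,130,3),crop(b,210,140,130,130,3)]))
"
```

```text
t 10.7 pos [536.4  65.8  46.3] yaw -11.0 q6 15.0 F [-0.1  1.2 -3.3] w 34.9
tool shift cm [ 0.1  -0.12  0.63] turn 0.4
```

View pics/e2.png

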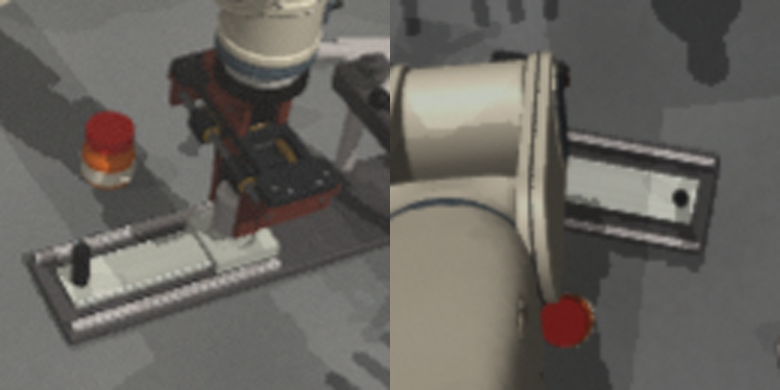

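Emit:
{"api": "arm_command", "payload": {"increments": [[[0.11,-0.12,0.3],0],[[0,0,0.5],0],[[0,0,0],0],[[0,0,0],0]]}}

```text
t: 11.2
ee_pos: [539.0, 67.2, 39.2]
orientation: [-3.115, 0.3, 0.045]
ft_force: [0.2, -0.3, -3.3]
width: 34.3
```

```bash
python3 -c "
from h import *
go(537.5,66.9,31,-11.4)
"
```

```text
t 11.2 pos [539.   67.2  39.2] yaw -10.99 q6 15.0 F [ 0.2 -0.3 -3.3] w 34.3
tool shift cm [-0.12  0.06  0.83] turn 0.4
```

Emit:
{"api": "arm_command", "payload": {"increments": [[[-0.12,0.04,0],0],[[0,0,0],0],[[0,0,0],0]]}}

```text
t: 11.5
ee_pos: [537.6, 67.0, 39.3]
orientation: [-3.115, 0.3, 0.045]
ft_force: [0.6, 0.9, -3.7]
width: 34.8
```

Emit:
{"api": "arm_command", "payload": {"increments": [[[0,0,0.3],0],[[0,0,0.2],0],[[0,0,0],0]]}}

```text
t: 11.8
ee_pos: [537.5, 67.1, 34.0]
orientation: [-3.115, 0.3, 0.044]
ft_force: [-0.4, 0.1, -3.2]
width: 34.9
```

```bash
python3 -c "
from h import *
go(537.5,66.9,31,-11.4)
"
```

```text
t 11.8 pos [537.5  67.1  34. ] yaw -10.99 q6 15.0 F [-0.4  0.1 -3.2] w 34.9
tool shift cm [0.01 0.02 0.3 ] turn 0.4
```

Bottom is at about z=24, below the 26 mm rim, with no contact force. Continue.

Emit:
{"api": "arm_command", "payload": {"increments": [[[0,0,0.2],0],[[0,0,0.1],0],[[0,0,0],0]]}}

```text
t: 12.1
ee_pos: [537.3, 67.1, 30.6]
orientation: [-3.115, 0.3, 0.045]
ft_force: [-0.7, -0.3, -2.6]
width: 34.7
```

```bash
python3 -c "
from h import *
go(537.5,66.9,30,-11.4)
"
```

```text
t 12.1 pos [537.3  67.1  30.6] yaw -11.0 q6 15.0 F [-0.7 -0.3 -2.6] w 34.7
tool shift cm [0.02 0.02 0.06] turn 0.4
```

Emit:
{"api": "arm_command", "payload": {"increments": [[[0,0,0.08],0],[[0,0,0],0]]}}

```text
t: 12.3
ee_pos: [537.5, 67.2, 30.6]
orientation: [-3.115, 0.3, 0.045]
ft_force: [-0.5, 0.3, -3.0]
width: 34.4
```

Emit:
{"api": "arm_command", "payload": {"increments": [[[0,0,0],0],[[0,0,0],0],[[0,0,0],0],[[0,0,0],0],[[0,0,0],0]], "gripper": 0.7}}

```text
t: 12.8
ee_pos: [538.8, 67.3, 31.4]
orientation: [-3.115, 0.3, 0.04]
ft_force: [-0.2, -0.0, 1.0]
width: 60.9
```

Emit:
{"api": "arm_command", "payload": {"increments": [[[0,0,-0.5],0],[[0,0,-1.5],0],[[0,0,-2.5],0],[[0,0,-2.5],0],[[0,0,-2],0],[[0,0,-1],0],[[0,0,0],0]]}}

```text
t: 13.5
ee_pos: [541.8, 65.7, 139.8]
orientation: [-3.114, 0.3, 0.038]
ft_force: [-1.0, -0.1, 1.3]
width: 61.5
```

```bash
python3 -c "
from h import *
u=np.array([.1976,.98]); p=np.array([508,-79.5])-45*u
print(p);go(p[0],p[1],130,-11.4); o,R_,q=st(); print(R_[:,2]*57.3)
"
```

```text
[ 499.108 -123.6  ]
t 13.5 pos [541.8  65.7 139.8] yaw -11.0 q6 15.0 F [-1.  -0.1  1.3] w 61.5
tool shift cm [-0.55 19.41  0.8 ] turn 0.4
[ -1.29819958   0.85227586 -57.27895166]
```

Emit:
{"api": "arm_command", "payload": {"increments": [[[-0.05,1,0],0],[[-0.05,2,0],0],[[-0.05,2,0],0],[[-0.05,2,0],0],[[-0.05,2,0],0],[[-0.05,2,0],0],[[-0.05,2,0],0],[[-0.05,2,0],0],[[-0.05,1.5,0],0],[[0,1,0],0],[[0,0.5,0],0],[[0,0,0],0],[[0,0,0],0]], "gripper": 0}}

```text
t: 14.8
ee_pos: [491.0, -120.4, 127.4]
orientation: [-3.113, 0.299, 0.07]
ft_force: [0.7, 0.3, -0.0]
width: 0.5
```

```bash
python3 -c "
from h import *
go(499,-123.6,42,-11.4); o,R_,q=st(); print(R_[:,2]*57.3)
for n in ('scene','top'): cv2.imwrite(f'pics/{n}3.png',get_image(n)[:,:,::-1])
a=cv2.imread('pics/scene3.png');b=cv2.imread('pics/top3.png')
cv2.imwrite('pics/e3.png',np.hstack([crop(a,300,130,130,130,3),crop(b,210,140,130,130,3)]))
"
```

```text
t 14.8 pos [ 491.  -120.4  127.4] yaw -10.96 q6 -5.0 F [ 0.7  0.3 -0. ] w 0.5
tool shift cm [1.24 0.24 8.49] turn 0.4
[ -2.46185712   1.00503386 -57.23826663]
```

View pics/e3.png

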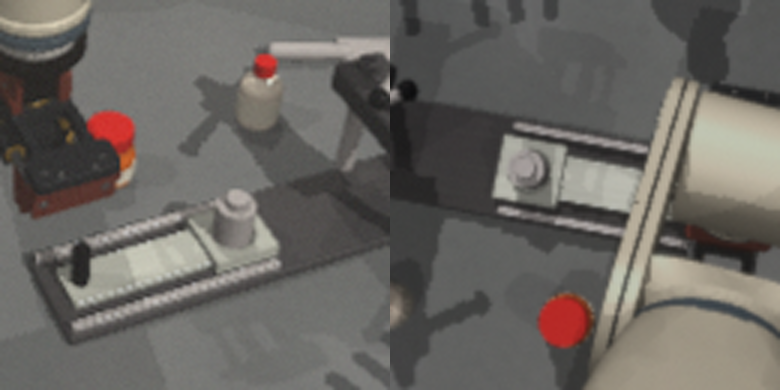

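Emit:
{"api": "arm_command", "payload": {"increments": [[[0.5,0.1,0.5],0],[[0.6,0.1,1.5],0],[[0,0,2],0],[[0,0,2],0],[[0,0,1],0],[[0,0,0.4],0],[[0,0,0],0],[[0,0,0],0]]}}

```text
t: 15.7
ee_pos: [503.2, -121.1, 50.8]
orientation: [-3.115, 0.291, 0.061]
ft_force: [0.1, -0.1, -0.2]
width: 0.0
```

```bash
python3 -c "
from h import *
go(501,-118,42,-11.4); o,R_,q=st(); print(R_[:,2]*57.3)
"
```

```text
t 15.7 pos [ 503.2 -121.1   50.8] yaw -10.65 q6 -5.0 F [ 0.1 -0.1 -0.2] w 0.0
tool shift cm [-0.23 -0.26  0.9 ] turn 0.8
[ -2.16706549   0.92269682 -57.25157166]
```

Emit:
{"api": "arm_command", "payload": {"increments": [[[-0.1,0,0.4],0.8],[[-0.1,0,0.4],0],[[0,-0.4,0],0],[[0,-0.7,0],0],[[0,-0.7,0],0],[[0,-0.7,0],0],[[0,-0.7,0],0],[[0,-0.7,0],0],[[0,0,0],0]]}}

```text
t: 16.6
ee_pos: [510.7, -79.4, 44.7]
orientation: [-3.114, 0.313, 0.055]
ft_force: [0.3, 0.4, 0.1]
width: -0.2
```

```bash
python3 -c "
from h import *
go(534.2,49.6,42,-11.4); o,R_,q=st(); print(R_[:,2]*57.3)
"
```

```text
t 16.6 pos [510.7 -79.4  44.7] yaw -11.48 q6 0.0 F [0.3 0.4 0.1] w -0.2
tool shift cm [ -0.26 -13.11   0.38] turn -0.1
[ -1.94115021   0.82431138 -57.26117748]
```

```bash
python3 -c "
from h import *
cv2.imwrite('pics/e4.png',crop(get_image('scene')[:,:,::-1],290,130,150,130,4))
"
```

```text
(no output)
```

View pics/e4.png

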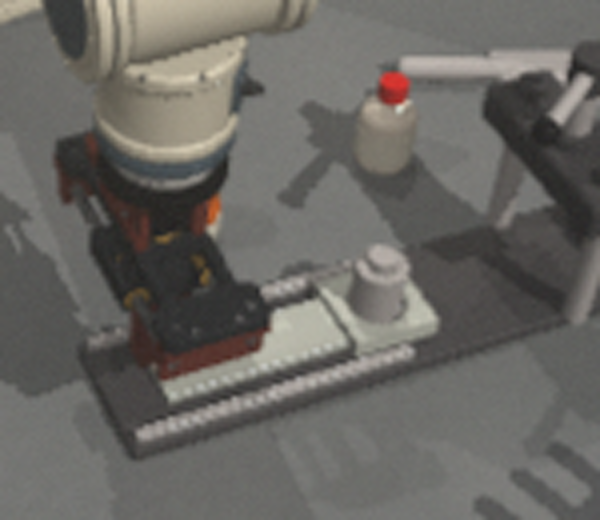

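Emit:
{"api": "arm_command", "payload": {"increments": [[[-0.05,-0.7,0.05],0],[[-0.05,-1,0.05],0],[[-0.05,-1,0.05],0],[[-0.05,-1,0],0],[[-0.05,-1,0],0],[[0,-1,0],0],[[0,-1,0],0],[[0,-1,0],0],[[0,-1,0],0],[[0,-0.8,0],0],[[0,-0.6,0],0],[[0,-0.3,0],0],[[0,0,0],0]]}}

```text
t: 17.95
ee_pos: [531.6, 31.8, 44.3]
orientation: [-3.115, 0.312, 0.051]
ft_force: [0.4, -1.1, -0.6]
width: 0.5
```

```bash
python3 -c "
from h import *
go(534.2,49.6,42,-11.4); o,R_,q=st(); print(R_[:,2]*57.3)
"
```

```text
t 17.95 pos [531.6  31.8  44.3] yaw -11.44 q6 12.0 F [ 0.4 -1.1 -0.6] w 0.5
tool shift cm [-0.09 -1.79  0.25] turn -0.0
[ -1.81350789   0.76405685 -57.26619776]
```

Emit:
{"api": "arm_command", "payload": {"increments": [[[-0.05,-0.4,0],0],[[0,-0.4,0],0],[[0,-0.3,0],0],[[0,-0.3,0],0],[[0,-0.3,0],0]]}}

```text
t: 18.45
ee_pos: [534.4, 48.7, 44.4]
orientation: [-3.116, 0.315, 0.052]
ft_force: [1.2, -2.3, 0.0]
width: 0.6
```

Emit:
{"api": "arm_command", "payload": {"increments": [[[0,-0.3,0],0],[[0,-0.3,0],0]]}}

```text
t: 18.65
ee_pos: [534.4, 49.4, 44.4]
orientation: [-3.125, 0.307, 0.056]
ft_force: [-0.9, -27.9, 4.6]
width: 0.3
```

Emit:
{"api": "arm_command", "payload": {"increments": [[[0,-0.3,0],0],[[0,-0.3,0],0]]}}

```text
t: 18.85
ee_pos: [534.4, 49.1, 44.5]
orientation: [3.118, -0.301, -0.059]
ft_force: [0.1, -22.4, 3.1]
width: 0.6
```

Emit:
{"api": "arm_command", "payload": {"increments": [[[0,0.5,0],0],[[0,0.7,-0.3],0],[[0,0.7,-1],0],[[0,0.3,-2],0],[[0,0,-2.5],0],[[0,0,-2.5],0],[[0,0,-2.5],0],[[0,0,-2.5],0],[[0,0,-2],0],[[0,0,-1.2],0],[[0,0,-0.5],0],[[0,0,0],0],[[0,0,0],0]]}}

```text
t: 20.15
ee_pos: [533.8, 27.3, 225.8]
orientation: [3.122, -0.304, -0.064]
ft_force: [-0.2, 0.6, -0.8]
width: 0.7
```

```bash
python3 -c "
from h import *
go(606,185,225,-11.4); o,R_,q=st(); print(R_[:,2]*57.3)
for n in ('scene','top'): cv2.imwrite(f'pics/{n}5.png',get_image(n)[:,:,::-1])
a=cv2.imread('pics/scene5.png');b=cv2.imread('pics/top5.png')
cv2.imwrite('pics/e5.png',np.hstack([crop(a,340,110,130,130,3),crop(b,150,130,130,130,3)]))
"
```

```text
t 20.15 pos [533.8  27.3 225.8] yaw -11.13 q6 13.0 F [-0.2  0.6 -0.8] w 0.7
tool shift cm [  4.04 -16.86  -0.21] turn 0.3
[-2.33273214e+00 -2.72380520e-03 -5.72524965e+01]
```

View pics/e5.png

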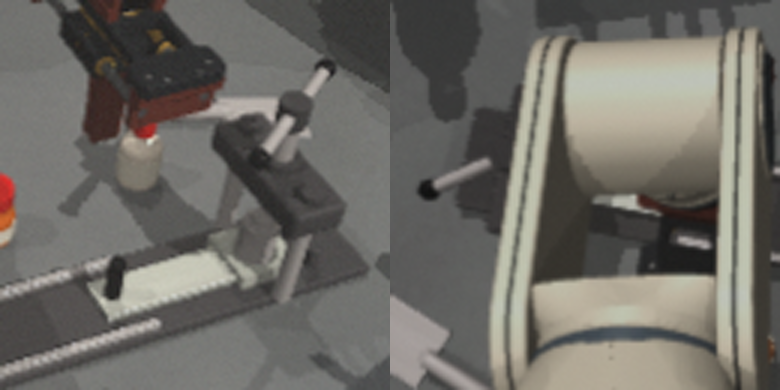

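Emit:
{"api": "arm_command", "payload": {"increments": [[[0.4,-0.8,-0.1],0],[[0.5,-1.8,-0.1],0],[[0.5,-2,-0.1],0],[[0.5,-2,0],0],[[0.5,-2,0],0],[[0.5,-2,0],0],[[0.4,-2,0],0],[[0.3,-1.2,0],0],[[0.2,-0.8,0],0],[[0,-0.3,0],0],[[0,0,0],0],[[0,0,0],0]]}}

```text
t: 21.45
ee_pos: [603.6, 181.1, 219.6]
orientation: [3.121, -0.301, -0.078]
ft_force: [-0.2, 0.8, -0.1]
width: 0.4
```

```bash
python3 -c "
from h import *
go(606,185,166,-11.4); o,R_,q=st(); print(R_[:,2]*57.3)
"
```

```text
t 21.45 pos [603.6 181.1 219.6] yaw -11.05 q6 26.0 F [-0.2  0.8 -0.1] w 0.4
tool shift cm [ 0.42 -0.48  5.34] turn 0.4
[-2.84757200e+00 -4.11225720e-03 -5.72291999e+01]
```

Emit:
{"api": "arm_command", "payload": {"increments": [[[0.6,-0.5,0],0],[[0,0,0.5],0],[[0,0,1.2],0],[[0.1,0,1.5],0],[[0.1,0,1],0],[[0,0,0.4],0],[[0,0,0],0],[[0,0,0],0]]}}

```text
t: 22.25
ee_pos: [609.4, 182.1, 167.7]
orientation: [3.119, -0.306, -0.082]
ft_force: [-0.1, -0.4, 0.3]
width: 0.4
```

```bash
python3 -c "
from h import *
go(606,185,166,-11.4); o,R_,q=st(); print(R_[:,2]*57.3)
"
```

```text
t 22.25 pos [609.4 182.1 167.7] yaw -11.22 q6 26.0 F [-0.1 -0.4  0.3] w 0.4
tool shift cm [-0.38 -0.22  0.19] turn 0.2
[ -3.01236519  -0.05912203 -57.22073191]
```

```bash
cat >> h.py <<'E'
C=np.array([567.4,214.4])
def circ(deg,n,r=47,z=166):
    o,Rt,ps=st();p=o["ee_pos"];d=p[:2]-C;a=np.degrees(np.arctan2(d[1],d[0]));F=o["ft_force"]
    print("t",round(o["t"],2),"r",np.linalg.norm(d).round(1),"psi",a.round(1),"z",p[2].round(1),"yaw",round(ps,1),"F",F.round(1),"M",o["moment"].round(2),"tauC",((d[0]*F[1]-d[1]*F[0])/1000).round(3),"tilt",(Rt[:2,2]*57.3).round(1))
    cur=p.copy();out=[]
    for i in range(n):
        b=np.radians(a-deg*(i+1));t=np.array([C[0]+r*np.cos(b),C[1]+r*np.sin(b),p[2]+(z-p[2])*(i+1)/n])
        out.append((Rt.T@(t-cur)/10).round(2).tolist());cur=t
    print([[x,0] for x in out])
E
python3 -c "
from h import *
circ(8,7)"
```

```text
t 22.25 r 53.0 psi -37.6 z 167.7 yaw -11.2 F [-0.1 -0.4  0.3] M [-0.04 -0.12 -0.01] tauC -0.022 tilt [-3.  -0.1]
[[[-0.86, 0.3, 0.07], 0], [[-0.4, 0.51, 0.05], 0], [[-0.47, 0.45, 0.05], 0], [[-0.53, 0.38, 0.06], 0], [[-0.58, 0.3, 0.06], 0], [[-0.62, 0.22, 0.06], 0], [[-0.64, 0.13, 0.06], 0]]
```

Emit:
{"api": "arm_command", "payload": {"increments": [[[-0.7,0.3,0.05],0],[[-0.4,0.5,0.05],0],[[-0.5,0.45,0.05],0],[[-0.5,0.4,0.05],0]]}}

```text
t: 22.65
ee_pos: [586.3, 170.8, 168.6]
orientation: [3.123, -0.306, -0.073]
ft_force: [2.0, 3.0, -0.3]
width: 0.6
```

```bash
python3 -c "
from h import *
circ(8,8)"
```

```text
t 22.65 r 47.5 psi -66.6 z 168.6 yaw -11.2 F [ 2.   3.  -0.3] M [ 0.33 -0.51  0.01] tauC 0.144 tilt [-2.7  0.1]
[[[-0.59, 0.29, 0.06], 0], [[-0.6, 0.25, 0.06], 0], [[-0.63, 0.17, 0.06], 0], [[-0.65, 0.08, 0.06], 0], [[-0.65, -0.02, 0.06], 0], [[-0.64, -0.11, 0.06], 0], [[-0.62, -0.2, 0.06], 0], [[-0.59, -0.28, 0.06], 0]]
```

Emit:
{"api": "arm_command", "payload": {"increments": [[[-0.6,0.3,0.06],0],[[-0.6,0.25,0.06],0],[[-0.63,0.17,0.06],0],[[-0.65,0.08,0.06],0],[[-0.65,-0.02,0.06],0],[[-0.64,-0.1,0.06],0],[[-0.62,-0.2,0.06],0],[[-0.6,-0.28,0.06],0]]}}

```text
t: 23.45
ee_pos: [534.6, 177.3, 167.4]
orientation: [3.123, -0.307, -0.063]
ft_force: [3.3, -2.0, -0.4]
width: 0.5
```

```bash
python3 -c "
from h import *
circ(8,8)"
```

```text
t 23.45 r 49.5 psi -131.5 z 167.4 yaw -11.2 F [ 3.3 -2.  -0.4] M [-0.32 -0.64 -0.05] tauC 0.188 tilt [-2.3  0. ]
[[[-0.41, -0.59, 0.03], 0], [[-0.48, -0.44, 0.03], 0], [[-0.42, -0.5, 0.03], 0], [[-0.34, -0.56, 0.03], 0], [[-0.26, -0.6, 0.02], 0], [[-0.18, -0.63, 0.02], 0], [[-0.09, -0.65, 0.02], 0], [[0.0, -0.66, 0.01], 0]]
```

Emit:
{"api": "arm_command", "payload": {"increments": [[[-0.35,-0.55,0.03],0],[[-0.45,-0.46,0.03],0],[[-0.4,-0.5,0.03],0],[[-0.33,-0.56,0.03],0],[[-0.25,-0.6,0.02],0],[[-0.17,-0.63,0.02],0],[[-0.08,-0.65,0.02],0],[[0.02,-0.65,0.01],0]]}}

```text
t: 24.25
ee_pos: [518.4, 228.7, 164.5]
orientation: [3.117, -0.305, -0.075]
ft_force: [-0.5, -4.5, -0.4]
width: -0.0
```

```bash
python3 -c "
from h import *
circ(6,6)"
```

```text
t 24.25 r 51.0 psi 163.7 z 164.5 yaw -11.2 F [-0.5 -4.5 -0.4] M [-0.7  -0.04 -0.03] tauC 0.228 tilt [-2.8 -0.2]
[[[0.47, -0.45, -0.05], 0], [[0.12, -0.48, -0.04], 0], [[0.17, -0.46, -0.04], 0], [[0.21, -0.44, -0.04], 0], [[0.26, -0.42, -0.04], 0], [[0.3, -0.39, -0.05], 0]]
```

Emit:
{"api": "arm_command", "payload": {"increments": [[[0.25,-0.45,-0.03],0],[[0.15,-0.45,-0.03],0],[[0.2,-0.45,-0.03],0],[[0.22,-0.4,-0.03],0]]}}

```text
t: 24.65
ee_pos: [528.8, 245.8, 163.9]
orientation: [3.115, -0.304, -0.083]
ft_force: [-1.4, -3.8, -0.7]
width: 0.3
```

```bash
python3 -c "
from h import *
circ(5,5)"
```

```text
t 24.65 r 49.7 psi 140.9 z 163.9 yaw -11.2 F [-1.4 -3.8 -0.7] M [-0.56  0.21 -0.01] tauC 0.191 tilt [-3.1 -0.3]
[[[0.45, -0.22, -0.07], 0], [[0.24, -0.33, -0.06], 0], [[0.26, -0.31, -0.06], 0], [[0.29, -0.29, -0.06], 0], [[0.31, -0.26, -0.06], 0]]
```

Emit:
{"api": "arm_command", "payload": {"increments": [[[0.3,-0.25,-0.04],0],[[0.26,-0.32,-0.04],0],[[0.28,-0.3,-0.04],0],[[0.3,-0.27,-0.04],0]]}}

```text
t: 25.05
ee_pos: [542.3, 255.7, 164.1]
orientation: [3.115, -0.304, -0.087]
ft_force: [-2.0, -1.6, 0.5]
width: 0.8
```

```bash
python3 -c "
from h import *
circ(5,5)"
```

```text
t 25.05 r 48.3 psi 121.3 z 164.1 yaw -11.2 F [-2.  -1.6  0.5] M [-0.42  0.3  -0.01] tauC 0.124 tilt [-3.2 -0.3]
[[[0.4, -0.17, -0.06], 0], [[0.33, -0.23, -0.06], 0], [[0.35, -0.2, -0.06], 0], [[0.37, -0.17, -0.06], 0], [[0.38, -0.14, -0.06], 0]]
```

Emit:
{"api": "arm_command", "payload": {"increments": [[[0.36,-0.2,-0.03],0],[[0.34,-0.23,-0.03],0],[[0.35,-0.2,-0.03],0],[[0.37,-0.17,-0.03],0]]}}

```text
t: 25.45
ee_pos: [558.9, 261.7, 164.5]
orientation: [3.115, -0.305, -0.088]
ft_force: [-2.7, -1.5, -0.6]
width: 0.5
```

```bash
python3 -c "
from h import *
circ(5,5)"
```

```text
t 25.45 r 48.1 psi 100.1 z 164.5 yaw -11.2 F [-2.7 -1.5 -0.6] M [-0.25  0.4   0.03] tauC 0.142 tilt [-3.3 -0.3]
[[[0.42, -0.03, -0.05], 0], [[0.4, -0.1, -0.05], 0], [[0.4, -0.06, -0.05], 0], [[0.41, -0.03, -0.05], 0], [[0.41, 0.01, -0.05], 0]]
```

Emit:
{"api": "arm_command", "payload": {"increments": [[[0.4,-0.08,-0.03],0],[[0.4,-0.08,-0.03],0],[[0.4,-0.06,-0.03],0]]}}

```text
t: 25.75
ee_pos: [570.7, 261.6, 164.1]
orientation: [3.115, -0.305, -0.093]
ft_force: [-5.1, -1.1, 0.3]
width: 0.3
```

```bash
python3 -c "
from h import *
circ(5,5)"
```

```text
t 25.75 r 47.3 psi 85.9 z 164.1 yaw -11.2 F [-5.1 -1.1  0.3] M [-0.21  0.8  -0.04] tauC 0.239 tilt [-3.5 -0.3]
[[[0.41, 0.0, -0.06], 0], [[0.41, 0.0, -0.06], 0], [[0.41, 0.04, -0.06], 0], [[0.4, 0.07, -0.06], 0], [[0.39, 0.11, -0.06], 0]]
```

Emit:
{"api": "arm_command", "payload": {"increments": [[[0.3,0,-0.03],0],[[0.2,0,-0.02],0]]}}

```text
t: 25.95
ee_pos: [575.2, 260.7, 163.8]
orientation: [3.114, -0.306, -0.098]
ft_force: [-5.9, 0.2, 0.6]
width: 0.5
```

```bash
python3 -c "
from h import *
circ(4,4)"
```

```text
t 25.95 r 46.9 psi 80.5 z 163.8 yaw -11.2 F [-5.9  0.2  0.6] M [-0.09  0.89 -0.09] tauC 0.273 tilt [-3.6 -0.3]
[[[0.32, -0.0, -0.08], 0], [[0.32, 0.03, -0.07], 0], [[0.32, 0.05, -0.07], 0], [[0.32, 0.07, -0.07], 0]]
```

Emit:
{"api": "arm_command", "payload": {"increments": [[[0.2,0.02,-0.02],0],[[0.1,0.01,0],0]]}}

```text
t: 26.15
ee_pos: [577.2, 260.0, 163.6]
orientation: [3.114, -0.307, -0.103]
ft_force: [-5.6, -0.2, 0.9]
width: 0.6
```

```bash
python3 -c "
from h import *
circ(4,4)"
```

```text
t 26.15 r 46.7 psi 77.9 z 163.6 yaw -11.3 F [-5.6 -0.2  0.9] M [-0.08  0.98 -0.1 ] tauC 0.253 tilt [-3.8 -0.3]
[[[0.32, -0.02, -0.08], 0], [[0.32, 0.04, -0.08], 0], [[0.32, 0.06, -0.08], 0], [[0.31, 0.09, -0.08], 0]]
```

Emit:
{"api": "arm_command", "payload": {"increments": [[[0.25,0.03,-0.02],0],[[0.2,0.03,0],0]]}}

```text
t: 26.35
ee_pos: [580.2, 259.0, 163.4]
orientation: [3.114, -0.307, -0.109]
ft_force: [-6.7, 1.0, 1.8]
width: 0.3
```

```bash
python3 -c "
from h import *
circ(4,4)"
```

```text
t 26.35 r 46.4 psi 74.0 z 163.4 yaw -11.3 F [-6.7  1.   1.8] M [ 0.04  1.13 -0.12] tauC 0.309 tilt [-4.  -0.2]
[[[0.33, -0.02, -0.09], 0], [[0.32, 0.06, -0.09], 0], [[0.31, 0.08, -0.09], 0], [[0.31, 0.11, -0.09], 0]]
```

Emit:
{"api": "arm_command", "payload": {"increments": [[[0.2,0.04,-0.02],0],[[0.2,0.04,0],0]]}}

```text
t: 26.55
ee_pos: [582.4, 258.2, 163.2]
orientation: [3.114, -0.308, -0.115]
ft_force: [-7.4, 0.3, 2.3]
width: 0.4
```

```bash
python3 -c "
from h import *
circ(4,4)
for n in ('scene','top'): cv2.imwrite(f'pics/{n}6.png',get_image(n)[:,:,::-1])
a=cv2.imread('pics/scene6.png');b=cv2.imread('pics/top6.png')
cv2.imwrite('pics/e6.png',np.hstack([crop(a,370,100,130,130,3),crop(b,150,130,130,130,3)]))
circ(4,4)
"
```

```text
t 26.55 r 46.3 psi 71.1 z 163.2 yaw -11.3 F [-7.4  0.3  2.3] M [ 0.09  1.23 -0.09] tauC 0.327 tilt [-4.3 -0.2]
[[[0.33, -0.02, -0.1], 0], [[0.31, 0.08, -0.09], 0], [[0.31, 0.1, -0.09], 0], [[0.3, 0.12, -0.09], 0]]
t 26.65 r 46.3 psi 70.9 z 163.2 yaw -11.3 F [-5.8  1.   0.3] M [ 0.02  1.09 -0.08] tauC 0.268 tilt [-4.2 -0.2]
[[[0.33, -0.02, -0.1], 0], [[0.31, 0.08, -0.09], 0], [[0.31, 0.1, -0.09], 0], [[0.3, 0.12, -0.09], 0]]
```

View pics/e6.png

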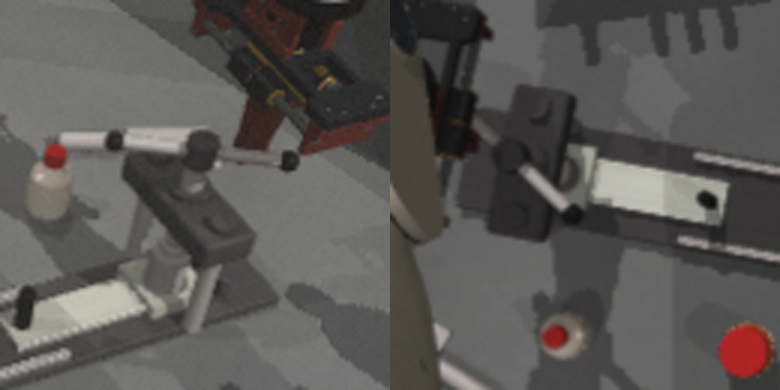

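```bash
python3 -c "
from h import *
e=atz('top',150+(572-390)/3-.3,130+213/3-.3,178)[:2];d=e-C;print(e,np.linalg.norm(d),'free end deg',np.degrees(np.arctan2(d[1],d[0])))
f=np.arctan2(-d[1],-d[0]);o,R_,p=st();v=o['ee_pos'][:2]-C
E=np.array([np.cos(f),np.sin(f)]);N=np.array([-E[1],E[0]]);print('held end',np.degrees(f),'radial',v@E,'behind',v@N,'Fn',o['ft_force'][:2]@N,o['ft_force'][:2]@E)
"
```

```text
[518.2 162.5] 71.51398464636127 free end deg -133.47020927571361
held end 46.5297907242864 radial 42.13815553151975 behind 19.10832229964869 Fn 4.905261890744615 -3.213131984182552
```

```bash
cat >> h.py <<'E'
def tq():
    o,R_,p=st();v=o['ee_pos'][:2]-C;f=np.arctan2(v[1],v[0])-np.radians(24.4)
    E=np.array([np.cos(f),np.sin(f)]);N=np.array([-E[1],E[0]]);F=o['ft_force'][:2];Fn,Fe=F@N,F@E
    print('phi',np.degrees(f).round(1),'Fn',Fn.round(1),'Fe',Fe.round(1),'tau',((v@E-1)/1000*Fn-.006*Fe).round(3))
E
python3 -c "
from h import *
tq()"
```

```text
phi 46.5 Fn 4.9 Fe -3.2 tau 0.221
```

Emit:
{"api": "arm_command", "payload": {"increments": [[[0.3,0.06,-0.02],3],[[0.2,0.06,0],2]]}}

```text
t: 26.85
ee_pos: [585.5, 257.1, 163.0]
orientation: [3.095, -0.448, -0.121]
ft_force: [-6.9, 3.1, 1.7]
width: 0.5
```

```bash
python3 -c "
from h import *
circ(4,4);tq()"
```

```text
t 26.85 r 46.3 psi 67.0 z 163.0 yaw -16.5 F [-6.9  3.1  1.7] M [ 0.36  1.15 -0.08] tauC 0.352 tilt [-4.5 -0.1]
[[[0.33, -0.02, -0.1], 0], [[0.31, 0.07, -0.1], 0], [[0.31, 0.1, -0.1], 0], [[0.3, 0.12, -0.09], 0]]
phi 42.6 Fn 7.0 Fe -3.0 tau 0.306
```

Emit:
{"api": "arm_command", "payload": {"increments": [[[0.2,0.05,-0.02],2.5],[[0.2,0.06,0],2.5]]}}

```text
t: 27.05
ee_pos: [587.5, 256.6, 163.0]
orientation: [3.07, -0.588, -0.126]
ft_force: [-8.3, 3.7, 0.7]
width: 0.4
```

```bash
python3 -c "
from h import *
circ(4,4);tq()"
```

```text
t 27.05 r 46.7 psi 64.5 z 163.0 yaw -21.8 F [-8.3  3.7  0.7] M [ 0.56  1.08 -0.14] tauC 0.426 tilt [-4.7  0.1]
[[[0.32, 0.01, -0.1], 0], [[0.32, 0.06, -0.1], 0], [[0.31, 0.08, -0.1], 0], [[0.31, 0.1, -0.1], 0]]
phi 40.1 Fn 8.2 Fe -3.9 tau 0.365
```

Emit:
{"api": "arm_command", "payload": {"increments": [[[0,0,0],0]]}}

```text
t: 27.15
ee_pos: [587.5, 257.3, 163.1]
orientation: [3.07, -0.591, -0.127]
ft_force: [-2.8, 1.2, -0.4]
width: 0.5
```

```bash
python3 -c "
from h import *
circ(4,4);tq()"
```

```text
t 27.15 r 47.3 psi 64.9 z 163.1 yaw -21.8 F [-2.8  1.2 -0.4] M [ 0.08  0.36 -0.06] tauC 0.143 tilt [-4.7  0.2]
[[[0.32, 0.06, -0.1], 0], [[0.32, 0.06, -0.1], 0], [[0.31, 0.08, -0.1], 0], [[0.31, 0.1, -0.09], 0]]
phi 40.5 Fn 2.7 Fe -1.4 tau 0.121
```

Emit:
{"api": "arm_command", "payload": {"increments": [[[-0.5,-0.3,0],0],[[-0.8,-0.4,0],0],[[-0.8,-0.4,0],0],[[-0.3,-0.2,-0.5],0],[[0,0,-1.5],0],[[0,0,-2.5],0],[[0,0,-2.5],0],[[0,0,-2],0],[[0,0,-1],0],[[0,0,0],0]]}}

```text
t: 28.15
ee_pos: [581.6, 281.7, 276.1]
orientation: [3.079, -0.589, -0.107]
ft_force: [0.1, -0.3, -0.8]
width: 0.6
```

```bash
python3 -c "
from h import *
go(430,-50,250,-11)"
```

```text
t 28.15 pos [581.6 281.7 276.1] yaw -21.69 q6 45.0 F [ 0.1 -0.3 -0.8] w 0.6
tool shift cm [-1.65 36.36  3.39] turn -10.7
```

```bash
python3 -c "
from h import *
for n in ('scene','top'): cv2.imwrite(f'pics/{n}7.png',get_image(n)[:,:,::-1])
a=cv2.imread('pics/scene7.png');b=cv2.imread('pics/top7.png')
cv2.imwrite('pics/e7.png',np.hstack([crop(a,370,100,130,130,3),crop(b,150,130,130,130,3)]))
"
```

```text
(no output)
```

View pics/e7.png

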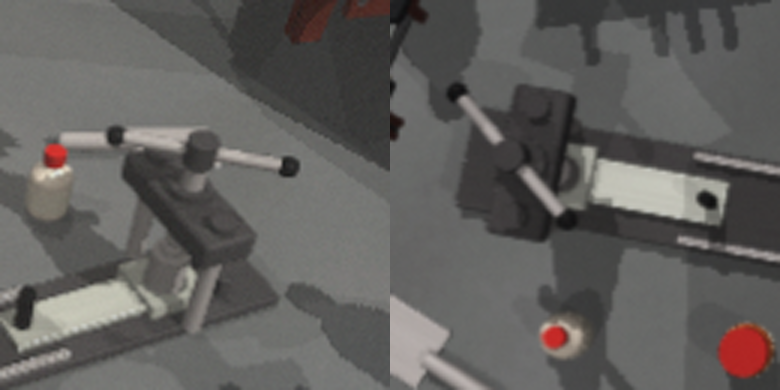

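```bash
python3 -c "
from h import *
f=lambda x,y:atz('top',150+(x-390)/3-.3,130+y/3-.3,178)[:2]
a,b=f(458,90),f(567,219);d=a-b;print(a,b,(a+b)/2,np.linalg.norm(d),np.degrees(np.arctan2(d[1],d[0])))
d=b-C;print(np.degrees(np.arctan2(-d[1],-d[0])))
s=f(578,168);print(s)
"
```

```text
[625.4 259.3] [513.2 166.7] [569.3 213. ] 145.4771459714549 39.5332643858345
41.350160175087154
[556.3 157.3]
```

View pics/scene7.png

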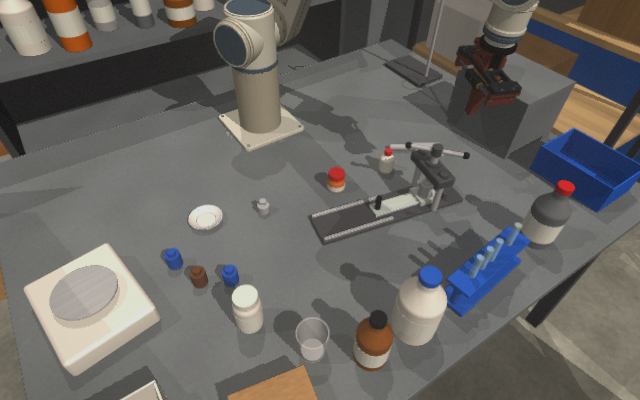

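The picture shows the tray home (post at 378,203) with the die under the screw. The bar is clear of the gripper, and the blue and brown pieces, dish, jar and bottles are where they were.

```bash
python3 -c "
from workcell import *
o=get_obs();print(o['t'],o['ft_force'],abs(o['qvel']).max());print(close_job())"
```

```text
28.25 [ 0.20340691  0.68985624 -0.38857725] 0.024678267059622852
the job is handed in; nothing more can be done
None
```

The die is seated and upright, the tray is home against its stop, and the screw is snug on the die. I handed the job in at 28.25 s, with the arm clear and touching nothing.

- **Die:** I took the bare-steel one at top-view pixel (404,232), about 36 mm across and 50 mm tall with its plunger. The smaller grey look-alike at (345,257) measured about 33 mm across and 44 mm tall, so I left it alone. A picture after release showed the die standing upright in the seat.
- **Tray:** I pushed it by its post until the fingers stopped at y = 49.4 mm (49.6 mm predicted), with about 28 N against the stop.
- **Screw:** I pushed one arm of the T-handle clockwise in one continuous sweep of about 253°, instead of regripping every half turn. It turned freely at roughly 0.12–0.23 N m. It then stiffened to an estimated 0.37 N m, about 7 N at the 50 mm point, and I stopped there.
- **Last checks:** After letting go, the bar measured about 40°, the same as while pushing, so any easing was too small to see. The last picture shows the things around the press and the look-alikes where they were.

**Weak points:**
- **Screw torque:** It depends on where the finger touched the bar. A simpler calculation gave 0.43 N m, still inside the 0.30–0.45 N m range.
- **Tool tilt:** The tool had drifted to about 1.9° when the die was released and about 4.7° by the end. I saw no effect on the result.
- **Snugness:** I did not push the handle again after letting go to confirm it.

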